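Clamp a reagent bottle with a sunken thumb knob

TASK

Stand the small amber bottle upright in the open cradle of the clamp station, then turn the black knob down in its round well clockwise until the sprung jaw presses the bottle against the cradle's stop with about 11 N (at least 6 N to hold it; above 18 N the glass cracks). Go by the feel of the knob, do not press the fingers on the well with more than 20 N, let go, and leave the large amber bottle and the two red-lidded cups where they are.

Things in the scene. Friction and masses are not known exactly. Their poses are not given: they have to be found in the camera images.
- bottle: small closed amber glass bottle, with a paper label, 40 mm in diameter (straight up to 52 mm) and 85 mm high; its white lid is 37 mm in diameter, from 69 mm up;, 0.08 to 0.17 kg, standing on the bench; origin at the centre of its underside, z up
- station: clamp station fixed to the bench, 130 mm (its x) by 242 mm (its y), 62 mm high; origin on the bench under its middle, z up. Its +y end is a white block (y from 20 to 120 mm) with the round well; its -y part is a low grey deck (top 20 mm high, 32 mm at the rims along its two x edges) that carries the jaw and the cradle
- jaw_track (a point): point on the deck, fixed to the station, 20 mm high, under the jaw's track. The jaw (aluminium block 40 mm wide, top 54 mm high, with a sprung rubber pad 31 to 51 mm high) moves along the station's -y to the cradle, 10 mm per rad of knob; it starts 8 to 18 mm clear of a bottle at cradle_floor. It slides the bottle about 4 mm to the stop, then the pad yields 1 mm per 5 N
- well: white block with the round well, 70 mm in diameter and 34 mm deep, its mouth 62 mm and its floor 28 mm above the bench; origin on the well's axis, at bench height
- knob: black thumb knob on the well's axis: disc 28 mm wide, 5 mm high, under a bar grip 27 mm long (its x), 12 mm wide (its y), 5 to 30 mm above the well's floor; origin at the well's floor, z up. Tightens clockwise from above, 1.3 to 2.6 rad in all (two grasps). Steady friction 0.25 N m resists both ways and holds it where left; each N of clamping adds 0.01 N m to the free-turning torque
- cradle: aluminium cradle on the deck, open to the top and to the jaw, its place along the station's y varies by 6 mm; axes along the station's. Floor 6 mm thick; guides with inner faces at x = +-23.5 mm stand to 32 mm, the stop wall with inner face at y = -24 mm to 34 mm above its origin; origin at the centre of its underside, 20 mm above the bench
- cradle_floor (a point): the point on the upper face of the cradle's floor, 26 mm above the bench, where the underside of the bottle is best set down: 3.5 mm play to either guide and 4 mm to the stop
- big_bottle: bystander: amber bottle 72 mm in diameter, 150 mm high; origin at the centre of its underside
- cup_a: bystander: white cup with red lid, 54 mm in diameter, 60 mm high; origin at the centre of its underside
- cup_b: bystander: another such cup

How it is judged:
By the outcome, as a careful person would: the job done as asked, in the order asked, and still so for the second after the job is handed in, with the robot touching nothing.
It also fails if it takes over 72 s, if anything falls off the work surface, if the arm or the gripper's body presses on something with over 40 N, if the wrist force passes 120 N, or if a joint passes its speed limit or range.

ROBOT

A 6-joint arm with a two-finger parallel gripper is mounted at the origin on the work surface. World frame = base frame: x ahead of the robot, y to its left, z up, the work surface at z = 0. Lengths are in m, angles in degrees, forces in N, time in s.
With the tool pointing down it reaches from about 0.275 to 0.825 m from the base axis. Payload 4.9 kg.
Tool frame: the origin (TCP) lies midway between the tips of the shut fingers; the grasp point (between the pads) lies 19 mm behind it (env.pinch_z is the x of the grasp point in the tool frame, in m); x points along the fingers, y is the direction in which the jaws open and shut, and the axes are right-handed (so a half turn about x gives the same grasp; the last joint's range is limited). The gripper opens to 85 mm and grips with 20 to 120 N. Pads are 22 mm wide; open, the fingers measure 114 mm over their backs; the gripper's body (76 mm by 85 mm) begins 54 mm behind the grasp point. The pads swing forward as they close: fully open they stand 13 mm farther back than shut.
Start: joints at [65.478, 18.69, -11.035, 60.275, 0, 82.311], TCP at [0.159, 0.526, 0.231] pointing down, gripper open.
Joint ranges: [-152.03, 152.03], [-55.5, 102.48], [-74.3, 77.21], [-110.64, 120.58], [-84.22, 78.4], [-180, 180]. Speed limits (degrees/s): [147.25, 147.25, 180, 180, 180, 180].

INTERFACE

Orientations are given as a 3x3 rotation matrix whose columns are the frame's x, y, z axes.
In Python, from cell import env gives the robot as it stands.
- The arm moves only by the tool arm_command, never from a script. Its argument "moves" is a list that holds one entry, the list of rows, each a list of 7 numbers: the finger opening in m, from 0 to 0.0854, then the shift along the tool's x, y, z in m, then the turn, a rotation vector about the tool's x, y, z in degrees. In form: [[[fingers, tx, ty, tz, wx, wy, wz], ...]]. A call has 1 to 8 rows; each row shifts and turns the commanded pose from where the row before left it, along the tool's axes as they then stand; what a row does not reach is not made up. A row lasts 1/12 s, in which the tool goes at most 41.7 mm and 7.16 degrees, less where a joint would pass 70% of its speed; a pose out of reach is approached as far as the arm can. A call is refused whole if a number of a shift passes 0.0417 or a number of a turn 7.16, either way. A call with a gripper value outside its range is refused whole. The fingers move at their own pace and stop on an object; "newtons" is the grip in N (left out, the last holds). Time passes only in rows, so rows that do not move let the fingers close. It gives the time, the measured TCP pose, the force and the opening at its end, in the units of the state.
- env.get_obs(): the state, without advancing time (a new reading comes with each control period).
- env.grab_frame(name): name is "scene" or "top"; returns the picture (400x640x3 uint8, red, green, blue); there is no depth.
- env.camera_params(name): a dict with "intrinsics" (3x3 intrinsics, pixels), "D" ([k1, k2, p1, p2, k3] as OpenCV has them; the pictures are not rectified), "R" (3x3) and "t" (3): a world point X has camera coordinates R X + t. Camera axes: x right, y down, z forward; pixel columns grow to the right and rows downward; lengths in m; the calibration is good to about 2 mm. A picture is of the moment at which its call begins. camera_params takes no time and is no camera call.
- env.hand_in(): hands the job in, once; it reports no verdict.
The state is a dict: "clock": time; "joint_pos": joint angles; "dq": joint speeds; "effort": joint torques, N m; "tcp_pos": TCP position; "eef_rot": TCP orientation; "wrist_force": force on the tool from outside, world axes, zero at the start; "wrist_torque": the same for the moment, N m; "finger_gap": finger opening in m.
Only numpy, scipy, OpenCV 4.12 (cv2) and the standard library are available. Lean on these libraries where they do the work, as an engineer would, in place of code of your own. Each camera call takes 0.05 s, during which the arm holds its last target. There are 200 camera calls.

## Working session

There is one attempt and no reset: what is moved stays moved. The work goes in short steps, Python scripts to look and compute and a tool call to move; the robot and the scene stay as the last step left them, time stands still between calls to the robot, and variables do not carry over. Pictures are saved under pics/ and viewed, about 8 in all and at most 12, crops included, and the job is handed in when it is done.

Besides the shell and the picture viewer there is one more tool, called after ">>>" by a JSON object that holds its "method" and its "body". arm_command: Moves the arm, as the interface text tells. Its arguments: {"type":"object","properties":{"moves":{"type":"array","items":{"type":"array","items":{"type":"array","items":{"type":"number"}}}},"newtons":{"type":"number"}},"required":["moves"]}

```bash
mkdir -p pics; ls; python3 - <<'E'
from cell import env
import cv2,numpy as np
np.set_printoptions(precision=4,suppress=True)
for n in("scene","top"):
    f=env.grab_frame(n); cv2.imwrite(f"pics/{n}0.png",f[...,::-1]); p=env.camera_params(n)
    print(n,p["intrinsics"],p["D"],p["R"],p["t"],-np.array(p["R"]).T@np.array(p["t"]))
o=env.get_obs()
for k,v in o.items(): print(k,np.array(v))
print(env.pinch_z)
E
```

```text
pics
scene [[507.2485   0.     316.3581]
 [  0.     507.2485 199.0794]
 [  0.       0.       1.    ]] [-0.023  0.     0.     0.     0.   ] [[ 0.6811  0.7322  0.0097]
 [ 0.5271 -0.4809 -0.7006]
 [-0.5083  0.4823 -0.7134]] [-0.4275 -0.2339  1.4758] [ 1.1646 -0.5113  0.8932]
top [[414.2195   0.     314.5605]
 [  0.     414.2195 197.3686]
 [  0.       0.       1.    ]] [-0.0386  0.      0.      0.      0.    ] [[-0.0171 -0.9997 -0.015 ]
 [-0.9928  0.0187 -0.1186]
 [ 0.1189  0.0129 -0.9928]] [0.0776 0.5836 1.0219] [0.4592 0.0535 1.085 ]
clock 0.1
joint_pos [ 65.4763  18.7289 -11.0866  60.2767  -0.0016  82.3094]
dq [-0.0711 -0.1334  0.2094 -0.062   0.1027  0.0368]
effort [  0.0019 -44.424   26.3038   0.0079  -0.      -0.    ]
tcp_pos [0.1591 0.5259 0.2306]
eef_rot [[-0.0006  0.2896  0.9572]
 [-0.0015  0.9572 -0.2896]
 [-1.     -0.0016 -0.0002]]
wrist_force [0.3806 0.3954 0.7689]
wrist_torque [-0.0281  0.0079  0.0488]
finger_gap 0.08496433809896728
-0.0187
```

View pics/scene0.png

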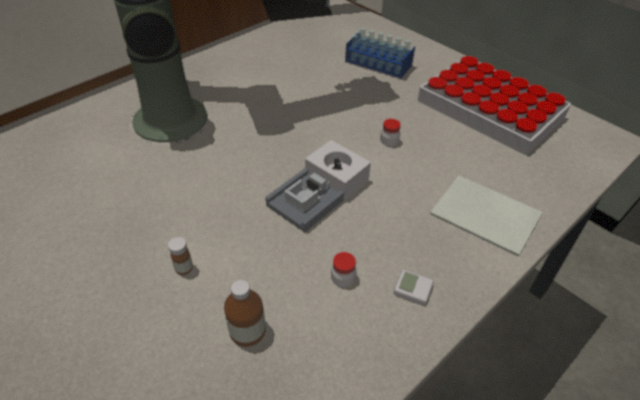

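View pics/top0.png

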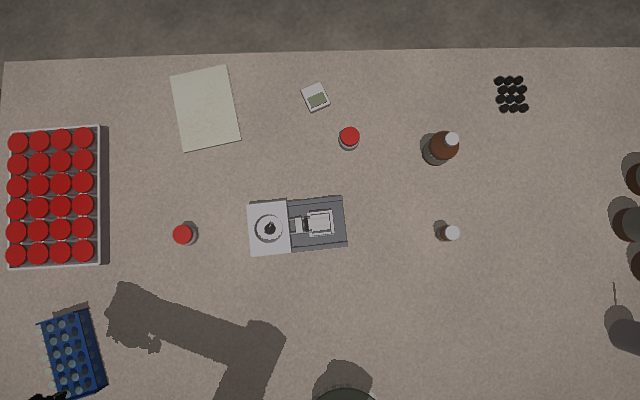

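Scene: station at (318,185), small bottle (180,256), big bottle (245,315), cups (391,132) and (344,270). Top: station (297,226), knob (269,229), small bottle's lid (452,233). Next I enlarge crops.

```bash
python3 - <<'E'
import cv2,numpy as np
t=cv2.imread("pics/top0.png");s=cv2.imread("pics/scene0.png")
def c(im,x,y,w,h,k):
    o=cv2.resize(im[y:y+h,x:x+w],None,fx=k,fy=k,interpolation=cv2.INTER_CUBIC)
    o=cv2.convertScaleAbs(o,alpha=1.5)
    for i in range(0,w,10):cv2.putText(o,str(x+i),(i*k,8),0,.3,(0,255,0),1);cv2.line(o,(i*k,10),(i*k,16),(0,255,0),1)
    for j in range(10,h,10):cv2.putText(o,str(y+j),(0,j*k+3),0,.3,(0,255,0),1);cv2.line(o,(20,j*k),(26,j*k),(0,255,0),1)
    return o
cv2.imwrite("pics/c1.png",c(t,240,188,114,74,7))
a=c(s,260,138,116,94,5); b=c(s,160,230,40,48,5);d=c(t,430,217,40,44,5)
o=np.zeros((470,800,3),np.uint8);o[:470,:580]=a;o[:240,590:790]=b;o[245:465,590:790]=d
cv2.imwrite("pics/c2.png",o)
E
```

```text
(no output)
```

View pics/c1.png

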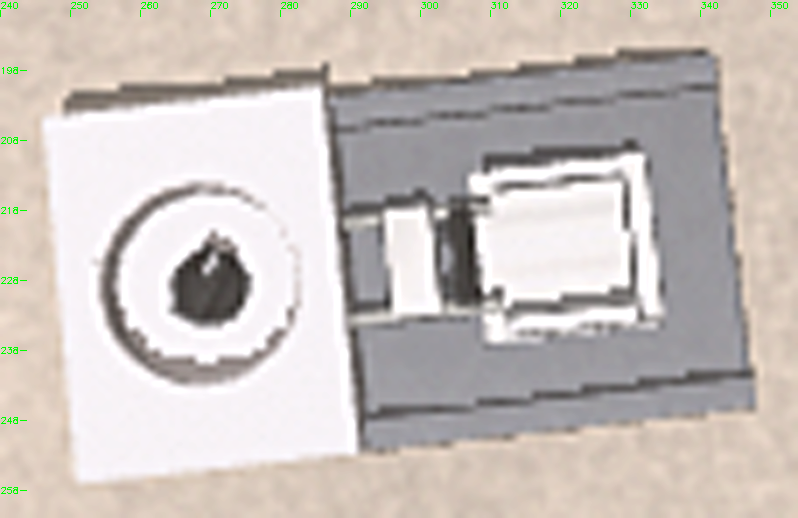

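View pics/c2.png

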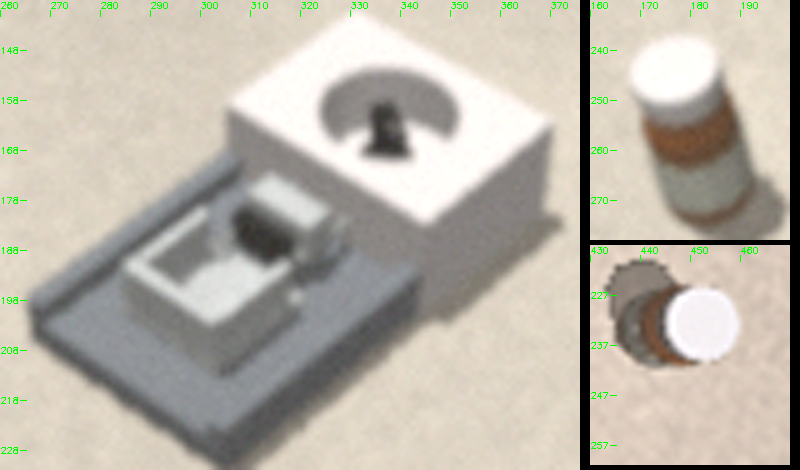

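Crop 1 reading: block top corners, deck corners, knob blob with its bar leaning to up-right, cradle inner edges. Crop 2: bar seen end-on by the scene camera, so its length points about along (0.7,-0.7). Next I fit the poses.

```bash
cat > h.py <<'E'
from cell import env
import cv2,numpy as np
from scipy.optimize import least_squares
np.set_printoptions(precision=4,suppress=True)
P={n:env.camera_params(n) for n in("scene","top")}
def proj(n,X):
    p=P[n];r=cv2.Rodrigues(np.array(p["R"]))[0]
    return cv2.projectPoints(np.atleast_2d(np.array(X,float)),r,np.array(p["t"]),np.array(p["intrinsics"]),np.array(p["D"]))[0][:,0]
def ray(n,uv,z):
    p=P[n];q=cv2.undistortPoints(np.array([[uv]],float),np.array(p["intrinsics"]),np.array(p["D"]))[0,0]
    R=np.array(p["R"]);d=R.T@np.r_[q,1];c=-R.T@np.array(p["t"]);return c+d*(z-c[2])/d[2]
def T(s,X):
    c,k=np.cos(s[2]),np.sin(s[2]);X=np.atleast_2d(X)
    return np.c_[s[0]+c*X[:,0]-k*X[:,1],s[1]+k*X[:,0]+c*X[:,1],X[:,2]]
E
python3 - <<'E'
from h import *
t=lambda u,v:(240+(u+.5)/7-.5,188+(v+.5)/7-.5)
s=lambda u,v:(260+(u+.5)/5-.5,138+(v+.5)/5-.5)
B=lambda a,b:[a*.065,b,.062]
X=np.array([B(1,.12),B(1,.02),B(-1,.12),B(-1,.02)]);
Xt=np.r_[X,[[.065,-.121,.032],[-.065,-.121,.032]]]
ut=np.array([t(43,120),t(325,87),t(80,482),t(357,452),t(715,52),t(755,405)])
us=np.array([s(553,125),s(428,222),s(350,8),s(228,107)])
def f(q): return np.r_[(proj("top",T(q,Xt))-ut).ravel(),(proj("scene",T(q,X))-us).ravel()]
r=least_squares(f,[.45,.1,0]);q=r.x;print(q[:2],np.degrees(q[2]));print(r.fun.reshape(-1,2))
np.save("st.npy",q)
inv=lambda w:T([0,0,-q[2]],(w-[q[0],q[1],0])[None])[0]
print("stop",[inv(ray("top",t(*p),.054)) for p in((628,178),(635,300))])
print("guides",[inv(ray("top",t(*p),.052)) for p in((495,188),(620,176),(505,310),(625,299))])
print("well rim",[inv(ray("top",t(*p),.062)) for p in((203,184),(203,384),(102,285),(301,285))])
print("well rim scene",[inv(ray("scene",s(*p),.062)) for p in((318,110),(460,115))])
print("knob",inv(ray("top",t(209,286),.033)))
# jaw pad face
print("jaw edges",[inv(ray("top",t(*p),.054)) for p in((387,210),(432,205),(473,205),(480,300))])
for n,uv in(("top",(452.4,233)),("scene",(176.8,243.6))): print("bottle",ray(n,uv,.085))
print("big",ray("top",(452,139),.15),"cups",ray("top",(349,136.5),.06),ray("top",(182.5,234),.06))
E
python3 - <<'E'
import cv2,numpy as np
t=cv2.imread("pics/top0.png");s=cv2.imread("pics/scene0.png")
a=cv2.resize(t[212:244,252:286],None,fx=11,fy=11,interpolation=cv2.INTER_CUBIC)
b=cv2.resize(s[148:180,318:352],None,fx=11,fy=11,interpolation=cv2.INTER_CUBIC)
g=lambda x:(255*np.clip(x/255.,0,1)**.5).astype(np.uint8)
cv2.imwrite("pics/k.png",np.hstack([g(a),g(b)]))
E
```

```text
[0.5143 0.1124] 5.503715330014679
[[ 0.1644 -0.4143]
 [-0.2745 -0.2684]
 [-0.1514  0.1961]
 [ 0.7138 -0.0986]
 [-0.2955 -0.2157]
 [ 0.1875  0.1177]
 [ 0.145  -0.9061]
 [-0.3951  0.3198]
 [ 0.8706  0.2494]
 [-0.7412 -0.8309]]
stop [array([ 0.0204, -0.084 ,  0.054 ]), array([-0.023 , -0.0814,  0.054 ])]
guides [array([ 0.0224, -0.0365,  0.052 ]), array([ 0.0216, -0.0813,  0.052 ]), array([-0.0212, -0.0352,  0.052 ]), array([-0.0222, -0.078 ,  0.052 ])]
well rim [array([0.0348, 0.066 , 0.062 ]), array([-0.0354,  0.0731,  0.062 ]), array([0.0033, 0.1052, 0.062 ]), array([-0.0047,  0.0352,  0.062 ])]
well rim scene [array([-0.0268,  0.0473,  0.062 ]), array([0.0279, 0.0919, 0.062 ])]
knob [0.0003 0.071  0.033 ]
jaw edges [array([0.0188, 0.0026, 0.054 ]), array([ 0.0188, -0.0135,  0.054 ]), array([ 0.0171, -0.0281,  0.054 ]), array([-0.0167, -0.0268,  0.054 ])]
bottle [ 0.4864 -0.2637  0.085 ]
bottle [ 0.4895 -0.2637  0.085 ]
big [ 0.7011 -0.2546  0.15  ] cups [ 0.7358 -0.0233  0.06  ] [0.4963 0.3969 0.06  ]
```

View pics/k.png

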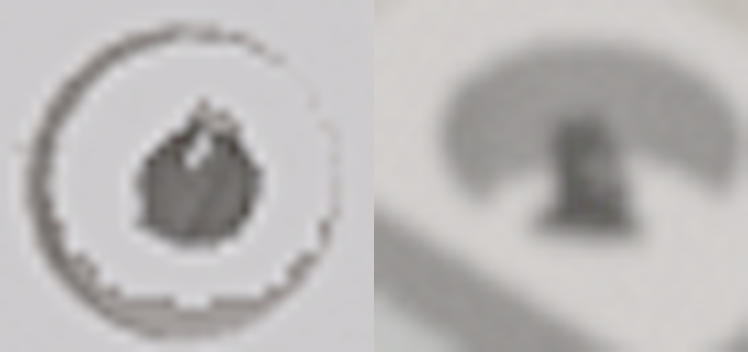

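Knob close-up: the bar runs from lower left (140,220) to upper right (215,110) in the top crop and is end-on in the scene crop, so its long axis is at about -40° in the world. I start toward the bottle, with the last joint chosen so there is plenty of range left for the knob.

>>> {"method": "arm_command", "body": {"moves": [[[0.085, 0, -0.0275, 0.0226, 0, 0, 0], [0.085, 0, -0.0275, 0.0226, 0, 0, 0], [0.085, 0, -0.0275, 0.0226, 0, 0, 0], [0.085, 0, -0.0275, 0.0226, 0, 0, 0], [0.085, 0, -0.0275, 0.0226, 0, 0, 0], [0.085, 0, -0.0275, 0.0226, 0, 0, 0], [0.085, 0, -0.0275, 0.0226, 0, 0, 0], [0.085, 0, -0.0275, 0.0226, 0, 0, 0]]]}}

```text
clock: 0.77
tcp_pos: [0.2686, 0.2619, 0.2311]
eef_rot: [[-0.0, 0.289, 0.957], [-0.0, 0.957, -0.289], [-1.0, -0.0, -0.0]]
wrist_force: [0.3, -0.5, -0.0]
finger_gap: 0.0849
```

>>> {"method": "arm_command", "body": {"moves": [[[0.085, 0, -0.0275, 0.0226, 0, 0, 0], [0.085, 0, -0.0275, 0.0226, 0, 0, 0], [0.085, 0, -0.0275, 0.0226, 0, 0, 0], [0.085, 0, -0.0275, 0.0226, 0, 0, 0], [0.085, 0, -0.0275, 0.0226, 0, 0, 0], [0.085, 0, -0.0275, 0.0226, 0, 0, 0], [0.085, 0, -0.0275, 0.0226, 0, 0, 0], [0.085, 0, -0.0275, 0.0226, 0, 0, 0]]]}}

```text
clock: 1.43
tcp_pos: [0.378, -0.0012, 0.2312]
eef_rot: [[0.0, 0.29, 0.957], [0.0, 0.957, -0.29], [-1.0, 0.0, -0.0]]
wrist_force: [0.2, 1.0, 0.8]
finger_gap: 0.0847
```

>>> {"method": "arm_command", "body": {"moves": [[[0.085, 0, -0.0275, 0.0226, 0, 0, 0], [0.085, 0, -0.0275, 0.0226, 0, 0, 0], [0.085, 0, -0.0275, 0.0226, 0, 0, 0], [0.085, 0, -0.0275, 0.0226, 0, 0, 0], [0.085, 0, -0.0275, 0.0226, 0, 0, 0], [0.085, 0, -0.0275, 0.0226, 0, 0, 0], [0.085, 0, -0.0275, 0.0226, 0, 0, 0], [0.085, 0, -0.0275, 0.0226, 0, 0, 0]]]}}

```text
clock: 2.1
tcp_pos: [0.4874, -0.264, 0.2308]
eef_rot: [[-0.001, 0.29, 0.957], [0.001, 0.957, -0.29], [-1.0, 0.0, -0.001]]
wrist_force: [0.2, -0.2, 1.0]
finger_gap: 0.0852
```

>>> {"method": "arm_command", "body": {"moves": [[[0.085, 0.006, 0, 0, -7, 0, 0], [0.085, 0.006, 0, 0, -7, 0, 0], [0.085, 0.006, 0, 0, -7, 0, 0], [0.085, 0.006, 0, 0, -7, 0, 0], [0.085, 0.006, 0, 0, -7, 0, 0], [0.085, 0.006, 0, 0, -7, 0, 0], [0.085, 0.006, 0, 0, -7, 0, 0], [0.085, 0.006, 0, 0, -7, 0, 0]]]}}

```text
clock: 2.77
tcp_pos: [0.487, -0.2621, 0.1825]
eef_rot: [[-0.001, -0.636, 0.771], [0.001, 0.771, 0.636], [-1.0, 0.001, -0.0]]
wrist_force: [0.5, 0.4, 0.3]
finger_gap: 0.0849
```

>>> {"method": "arm_command", "body": {"moves": [[[0.085, 0.006, 0, 0, -7, 0, 0], [0.085, 0.006, 0, 0, -7, 0, 0], [0.085, 0.006, 0, 0, -7, 0, 0], [0.085, 0.006, 0, 0, -7, 0, 0], [0.085, 0.006, 0, 0, -7, 0, 0], [0.085, 0.006, 0, 0, -7, 0, 0], [0.085, 0.006, 0, 0, -7, 0, 0], [0.085, 0, 0, 0, -7, 0, 0]]]}}

```text
clock: 3.43
tcp_pos: [0.4863, -0.2616, 0.1397]
eef_rot: [[-0.002, -0.995, -0.096], [0.002, -0.096, 0.995], [-1.0, 0.002, 0.002]]
wrist_force: [-0.6, 0.3, 0.5]
finger_gap: 0.0849
```

>>> {"method": "arm_command", "body": {"moves": [[[0.085, 0, 0, 0, 0, 0, 0]]]}}

```text
clock: 3.52
tcp_pos: [0.4867, -0.2619, 0.1404]
eef_rot: [[-0.002, -0.996, -0.092], [0.001, -0.092, 0.996], [-1.0, 0.001, 0.001]]
wrist_force: [-0.7, 0.1, 0.8]
finger_gap: 0.0852
```

```bash
cat > st.py <<'E'
from h import *
import sys
o=env.get_obs();R=np.array(o["eef_rot"])
print("t %.2f"%o["clock"],np.array(o["tcp_pos"]),"phi %.2f"%np.degrees(np.arctan2(R[1,1],R[0,1])),"x",R[:,0],"gap %.4f"%o["finger_gap"],"F",np.array(o["wrist_force"]),"M",np.array(o["wrist_torque"]))
if len(sys.argv)>3:
    d=R.T@(np.array([float(a) for a in sys.argv[1:4]])-o["tcp_pos"]);print("tool shift to target",d)
print("J",np.array(o["joint_pos"]))
E
python3 st.py .4875 -.2637 .028
```

```text
t 3.52 [ 0.4867 -0.2619  0.1404] phi -174.72 x [-0.0015  0.0011 -1.    ] gap 0.0852 F [-0.6993  0.1003  0.7675] M [ 0.0078  0.0295 -0.0039]
tool shift to target [ 0.1124 -0.0008 -0.002 ]
J [ -35.94     23.456   -18.1671   48.4837    0.0002 -131.2151]
```

>>> {"method": "arm_command", "body": {"moves": [[[0.085, 0, -0.001, -0.002, 0, 0, 0], [0.085, 0.028, 0, 0, 0, 0, 0], [0.085, 0.028, 0, 0, 0, 0, 0], [0.085, 0.028, 0, 0, 0, 0, 0], [0.085, 0.02, 0, 0, 0, 0, 0], [0.085, 0.008, 0, 0, 0, 0, 0], [0.085, 0, 0, 0, 0, 0, 0]]]}}

```text
clock: 4.1
tcp_pos: [0.4872, -0.2634, 0.0275]
eef_rot: [[-0.003, -0.996, -0.088], [0.002, -0.088, 0.996], [-1.0, 0.003, 0.002]]
wrist_force: [0.3, 1.1, 0.5]
finger_gap: 0.0848
```

>>> {"method": "arm_command", "body": {"moves": [[[0.03, 0, 0, 0, 0, 0, 0], [0.03, 0, 0, 0, 0, 0, 0], [0.03, 0, 0, 0, 0, 0, 0], [0.03, 0, 0, 0, 0, 0, 0], [0.03, 0, 0, 0, 0, 0, 0], [0.03, 0, 0, 0, 0, 0, 0], [0.03, 0, 0, 0, 0, 0, 0], [0.03, 0, 0, 0, 0, 0, 0]]], "newtons": 28}}

```text
clock: 4.77
tcp_pos: [0.4893, -0.265, 0.0308]
eef_rot: [[0.002, -0.996, -0.09], [-0.002, -0.09, 0.996], [-1.0, -0.002, -0.002]]
wrist_force: [-1.4, 0.1, 6.5]
finger_gap: 0.039
```

```bash
python3 st.py; python3 - <<'E'
from h import *
f=env.grab_frame("scene")[...,::-1];g=env.grab_frame("top")[...,::-1]
a=cv2.resize(f[190:290,130:230],None,fx=4,fy=4,interpolation=3);b=cv2.resize(g[180:280,400:500],None,fx=4,fy=4,interpolation=3)
cv2.imwrite("pics/g1.png",np.hstack([a,b]))
E
```

```text
t 4.77 [ 0.4893 -0.265   0.0308] phi -174.85 x [ 0.0019 -0.0018 -1.    ] gap 0.0390 F [-1.39    0.0639  6.4551] M [ 0.077   0.2494 -0.0104]
J [ -36.0312   31.4221  -24.1668   34.2625   -0.016  -131.1841]
```

View pics/g1.png

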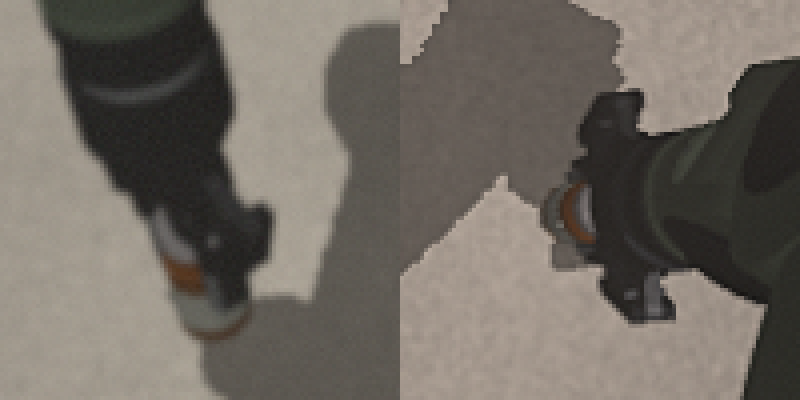

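Both views show the bottle upright between the fingers, gap 39 mm. Now I lift it and carry it over the cradle.

>>> {"method": "arm_command", "body": {"moves": [[[0.03, -0.015, 0, 0, 0, 0, 0], [0.03, -0.03, 0, 0, 0, 0, 0], [0.03, -0.03, 0, 0, 0, 0, 0], [0.03, -0.03, 0, 0, 0, 0, 0], [0.03, -0.015, 0, 0, 0, 0, 0], [0.03, 0, 0, 0, 0, 0, 0]]]}}

```text
clock: 5.37
tcp_pos: [0.4908, -0.2658, 0.1536]
eef_rot: [[0.006, -0.996, -0.09], [-0.004, -0.09, 0.996], [-1.0, -0.006, -0.005]]
wrist_force: [0.1, -0.9, -2.5]
finger_gap: 0.039
```

>>> {"method": "arm_command", "body": {"moves": [[[0.03, 0, -0.003, 0.015, 0, 0, 0], [0.03, 0, -0.006, 0.03, 0, 0, 0], [0.03, 0, -0.006, 0.03, 0, 0, 0], [0.03, 0, -0.006, 0.03, 0, 0, 0], [0.03, 0, -0.006, 0.03, 0, 0, 0], [0.03, 0, -0.006, 0.03, 0, 0, 0], [0.03, 0, -0.006, 0.03, 0, 0, 0], [0.03, 0, -0.006, 0.03, 0, 0, 0]]]}}

```text
clock: 6.03
tcp_pos: [0.5114, -0.0336, 0.1475]
eef_rot: [[-0.003, -0.996, -0.09], [0.001, -0.09, 0.996], [-1.0, 0.003, 0.001]]
wrist_force: [0.3, 0.3, -1.7]
finger_gap: 0.0387
```

>>> {"method": "arm_command", "body": {"moves": [[[0.03, 0, -0.006, 0.03, 0, 0, 0], [0.03, 0, -0.006, 0.03, 0, 0, 0], [0.03, 0, -0.003, 0.02, 0, 0, 0], [0.03, 0, 0, 0.01, 0, 0, 0], [0.03, 0, 0, 0, 0, 0, 0], [0.03, 0, 0, 0, 0, 0, 0], [0.03, 0, 0, 0, 0, 0, 0]]]}}

```text
clock: 6.62
tcp_pos: [0.5193, 0.054, 0.1487]
eef_rot: [[-0.001, -0.996, -0.089], [-0.001, -0.089, 0.996], [-1.0, 0.001, -0.0]]
wrist_force: [-0.0, -0.8, -1.0]
finger_gap: 0.0388
```

```bash
python3 st.py .5199 .054 .0568; python3 - <<'E'
from h import *
f=env.grab_frame("scene")[...,::-1];g=env.grab_frame("top")[...,::-1]
a=cv2.resize(f[120:240,250:370],None,fx=4,fy=4,interpolation=3);b=cv2.resize(g[180:260,240:360],None,fx=4,fy=4,interpolation=3)
o=np.zeros((480,800,3),np.uint8);o[:,:400]=a[:,:400];o[:320,400:]=b[:,80:]
cv2.imwrite("pics/g2.png",o)
E
```

```text
t 6.62 [0.5193 0.054  0.1487] phi -174.89 x [-0.0011 -0.0006 -1.    ] gap 0.0388 F [-0.0274 -0.7591 -1.0242] M [-0.0493  0.0169  0.0139]
tool shift to target [ 0.0919 -0.0007 -0.    ]
J [ -2.1436  19.9681 -22.2102  47.8846  -0.0342 -97.2565]
```

View pics/g2.png

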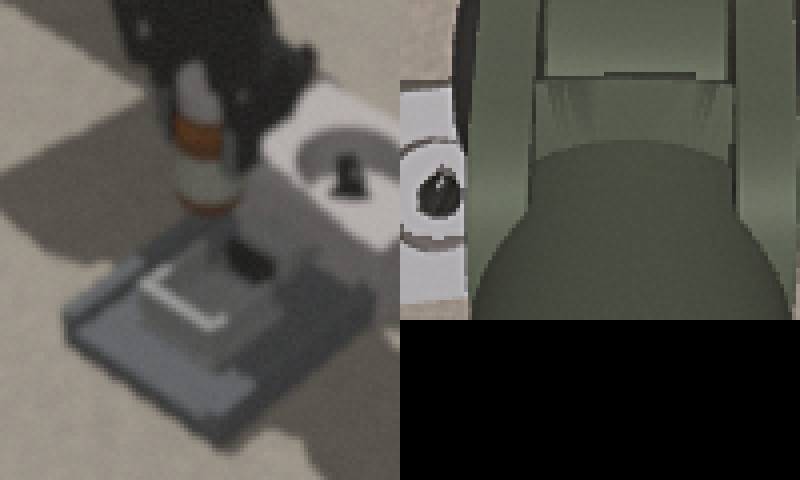

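```bash
python3 - <<'E'
from h import *
q=np.load("st.npy");W=lambda u:(np.array(u)-[250,120])*4
print("bottle base centre+bottom",W(proj("scene",[[.5193,.054,.118],[.5193,.0553,.118],[.5193,.054,.137]])))
print("stop inner top edge",W(proj("scene",T(q,[[-.0235,-.0827,.054],[.0235,-.0827,.054],[.0235,-.0827,.052]]))))
E
```

```text
bottle base centre+bottom [[207.0853 195.2274]
 [208.7899 194.1943]
 [206.7232 170.1044]]
stop inner top edge [[152.1483 278.6891]
 [210.7522 316.8129]
 [210.7849 319.2281]]
```

Scene view: bottle underside at about (209,200) of the crop, directly above the cradle, within about 2 mm of prediction. Now I lower it gently.

>>> {"method": "arm_command", "body": {"moves": [[[0.03, 0.02, -0.0005, 0, 0, 0, 0], [0.03, 0.025, 0, 0, 0, 0, 0], [0.03, 0.02, 0, 0, 0, 0, 0], [0.03, 0.01, 0, 0, 0, 0, 0], [0.03, 0.005, 0, 0, 0, 0, 0], [0.03, 0, 0, 0, 0, 0, 0]]]}}

```text
clock: 7.22
tcp_pos: [0.5198, 0.0543, 0.0686]
eef_rot: [[-0.002, -0.996, -0.089], [-0.0, -0.089, 0.996], [-1.0, 0.002, 0.0]]
wrist_force: [-0.1, 0.9, -1.4]
finger_gap: 0.0389
```

>>> {"method": "arm_command", "body": {"moves": [[[0.03, 0.003, 0, 0, 0, 0, 0], [0.03, 0.003, 0, 0, 0, 0, 0], [0.03, 0.002, 0, 0, 0, 0, 0], [0.03, 0, 0, 0, 0, 0, 0], [0.03, 0, 0, 0, 0, 0, 0]]]}}

```text
clock: 7.63
tcp_pos: [0.5206, 0.055, 0.0616]
eef_rot: [[0.001, -0.996, -0.09], [-0.0, -0.09, 0.996], [-1.0, -0.001, -0.0]]
wrist_force: [0.1, 0.9, -1.7]
finger_gap: 0.0388
```

```bash
python3 st.py .5199 .054 .0568
```

```text
t 7.63 [0.5206 0.055  0.0616] phi -174.82 x [ 0.0005 -0.     -1.    ] gap 0.0388 F [ 0.0847  0.8518 -1.6872] M [ 0.0435  0.0337 -0.0299]
tool shift to target [ 0.0048  0.0007 -0.0009]
J [ -2.0506  26.2321 -27.6854  36.0536   0.0003 -97.2274]
```

>>> {"method": "arm_command", "body": {"moves": [[[0.03, 0.002, 0.0005, -0.001, 0, 0, 0], [0.03, 0.001, 0, 0, 0, 0, 0], [0.03, 0.001, 0, 0, 0, 0, 0], [0.03, 0, 0, 0, 0, 0, 0], [0.03, 0, 0, 0, 0, 0, 0]]]}}

```text
clock: 8.05
tcp_pos: [0.5199, 0.0539, 0.0572]
eef_rot: [[-0.0, -0.996, -0.09], [0.0, -0.09, 0.996], [-1.0, 0.0, 0.0]]
wrist_force: [-0.8, 0.5, -1.8]
finger_gap: 0.0388
```

>>> {"method": "arm_command", "body": {"moves": [[[0.03, 0.001, 0, 0, 0, 0, 0], [0.03, 0, 0, 0, 0, 0, 0], [0.03, 0, 0, 0, 0, 0, 0]]]}}

```text
clock: 8.3
tcp_pos: [0.52, 0.0539, 0.0568]
eef_rot: [[0.0, -0.996, -0.09], [-0.0, -0.09, 0.996], [-1.0, -0.0, -0.0]]
wrist_force: [-1.3, -0.2, 5.8]
finger_gap: 0.0392
```

Touchdown (5.8 N) exactly at the expected height. I release and go up.

>>> {"method": "arm_command", "body": {"moves": [[[0.07, 0, 0, 0, 0, 0, 0], [0.07, 0, 0, 0, 0, 0, 0], [0.07, 0, 0, 0, 0, 0, 0], [0.07, 0, 0, 0, 0, 0, 0], [0.07, 0, 0, 0, 0, 0, 0]]]}}

```text
clock: 8.72
tcp_pos: [0.52, 0.0539, 0.0562]
eef_rot: [[-0.0, -0.996, -0.09], [-0.0, -0.09, 0.996], [-1.0, 0.0, -0.0]]
wrist_force: [-0.0, -0.6, -0.1]
finger_gap: 0.07
```

>>> {"method": "arm_command", "body": {"moves": [[[0.07, -0.02, 0, 0, 0, 0, 0], [0.07, -0.03, 0, 0, 0, 0, 0], [0.07, -0.03, 0, 0, 0, 0, 0], [0.07, -0.03, 0, 0, 0, 0, 0], [0.07, -0.01, 0, 0, 0, 0, 0]]]}}

```text
clock: 9.13
tcp_pos: [0.5222, 0.0539, 0.1805]
eef_rot: [[0.006, -0.996, -0.09], [-0.0, -0.09, 0.996], [-1.0, -0.006, -0.001]]
wrist_force: [0.2, 0.2, 0.4]
finger_gap: 0.0701
```

```bash
python3 st.py .5076 .1821 .13
```

```text
t 9.13 [0.5222 0.0539 0.1805] phi -174.83 x [ 0.006  -0.0002 -1.    ] gap 0.0701 F [0.1741 0.1796 0.4373] M [ 0.0273 -0.0364  0.0238]
tool shift to target [0.0504 0.0033 0.1291]
J [ -2.1723  18.1441 -19.7037  51.8093   0.0018 -97.3433]
```

>>> {"method": "arm_command", "body": {"moves": [[[0.024, 0, 0, 0.0258, 0, 0, 0], [0.024, 0, 0, 0.0258, 0, 0, 0], [0.024, 0, 0, 0.0258, 0, 0, 0], [0.024, 0, 0, 0.0258, 0, 0, 0], [0.024, 0, 0.001, 0.0258, 0, 0, 0]]]}}

```text
clock: 9.55
tcp_pos: [0.507, 0.1833, 0.1758]
eef_rot: [[-0.0, -0.996, -0.09], [-0.0, -0.09, 0.996], [-1.0, 0.0, -0.0]]
wrist_force: [0.1, 0.0, -0.5]
finger_gap: 0.024
```

>>> {"method": "arm_command", "body": {"moves": [[[0.024, 0.008, 0, 0, -7, 0, 0], [0.024, 0.008, 0, 0, -7, 0, 0], [0.024, 0.008, 0, 0, -7, 0, 0], [0.024, 0.008, 0, 0, -7, 0, 0], [0.024, 0.008, 0, 0, -7, 0, 0], [0.024, 0.008, 0, 0, -7, 0, 0], [0.024, 0, 0, 0, -7, 0, 0], [0.024, 0, 0, 0, 0, 0, 0]]]}}

```text
clock: 10.22
tcp_pos: [0.5065, 0.1821, 0.1271]
eef_rot: [[-0.002, -0.584, -0.812], [-0.0, -0.812, 0.584], [-1.0, 0.002, 0.001]]
wrist_force: [0.3, -0.7, 0.3]
finger_gap: 0.0237
```

```bash
python3 st.py .5076 .1821 .062; python3 - <<'E'
from h import *
f=env.grab_frame("scene")[...,::-1]
cv2.imwrite("pics/g3.png",cv2.resize(f[120:240,255:375],None,fx=5,fy=5,interpolation=3))
E
```

```text
t 10.22 [0.5065 0.1821 0.1271] phi -125.72 x [-0.0021 -0.0004 -1.    ] gap 0.0237 F [ 0.3311 -0.7387  0.3238] M [ 0.0123 -0.0289  0.0052]
tool shift to target [ 0.065  -0.0007 -0.001 ]
J [  11.9174   22.9076  -21.3045   45.9107    0.002  -132.3611]
```

View pics/g3.png

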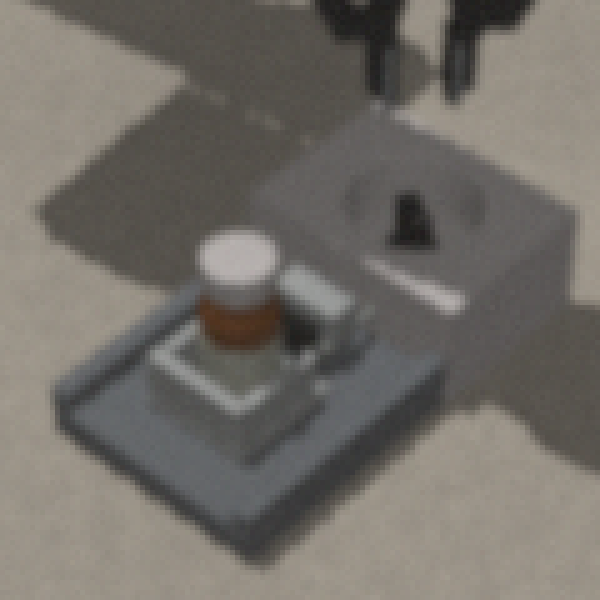

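The bottle stands upright in the cradle, lid at (240,255) in the crop, and the open fingers are above the knob. Now down to the bar.

>>> {"method": "arm_command", "body": {"moves": [[[0.024, 0.015, -0.0005, -0.001, 0, 0, 0], [0.024, 0.02, 0, 0, 0, 0, 0], [0.024, 0.02, 0, 0, 0, 0, 0], [0.024, 0.01, 0, 0, 0, 0, 0], [0.024, 0, 0, 0, 0, 0, 0]]]}}

```text
clock: 10.68
tcp_pos: [0.5066, 0.1817, 0.0612]
eef_rot: [[-0.004, -0.587, -0.81], [-0.001, -0.81, 0.587], [-1.0, 0.003, 0.003]]
wrist_force: [-0.5, -0.3, 0.0]
finger_gap: 0.0238
```

>>> {"method": "arm_command", "body": {"moves": [[[0.024, 0.003, 0, 0, 0, 0, 0], [0.024, 0.003, 0, 0, 0, 0, 0], [0.024, 0.003, 0, 0, 0, 0, 0], [0.024, 0, 0, 0, 0, 0, 0]]]}}

```text
clock: 11.02
tcp_pos: [0.5088, 0.1821, 0.0545]
eef_rot: [[0.001, -0.586, -0.811], [0.0, -0.811, 0.586], [-1.0, -0.001, -0.0]]
wrist_force: [0.4, 0.5, -0.7]
finger_gap: 0.0236
```

```bash
python3 st.py .5076 .1821 .038
```

```text
t 11.02 [0.5088 0.1821 0.0545] phi -125.85 x [ 0.0007  0.0001 -1.    ] gap 0.0236 F [ 0.4257  0.5171 -0.739 ] M [ 0.018  -0.0008  0.0799]
tool shift to target [0.0165 0.0007 0.0009]
J [  11.8705   28.2311  -25.4678   36.2612   -0.0001 -132.2755]
```

>>> {"method": "arm_command", "body": {"moves": [[[0.024, 0.004, 0, 0, 0, 0, 0], [0.024, 0.004, 0, 0, 0, 0, 0], [0.024, 0.004, 0, 0, 0, 0, 0], [0.024, 0.003, 0, 0, 0, 0, 0], [0.024, 0, 0, 0, 0, 0, 0], [0.024, 0, 0, 0, 0, 0, 0]]]}}

```text
clock: 11.52
tcp_pos: [0.5081, 0.182, 0.0389]
eef_rot: [[-0.001, -0.585, -0.811], [-0.0, -0.811, 0.585], [-1.0, 0.001, 0.001]]
wrist_force: [0.4, 0.2, -0.6]
finger_gap: 0.024
```

>>> {"method": "arm_command", "body": {"moves": [[[0.006, 0, 0, 0, 0, 0, 0], [0.006, 0, 0, 0, 0, 0, 0], [0.006, 0, 0, 0, 0, 0, 0], [0.006, 0, 0, 0, 0, 0, 0], [0.006, 0, 0, 0, 0, 0, 0]]], "newtons": 60}}

```text
clock: 11.93
tcp_pos: [0.5077, 0.1816, 0.0394]
eef_rot: [[-0.001, -0.585, -0.811], [-0.001, -0.811, 0.585], [-1.0, 0.002, 0.0]]
wrist_force: [-3.9, -3.7, 5.0]
finger_gap: 0.0103
```

```bash
python3 st.py .5076 .1821 .038
```

```text
t 11.93 [0.5077 0.1816 0.0394] phi -125.84 x [-0.0011 -0.001  -1.    ] gap 0.0103 F [-3.9001 -3.708   4.9908] M [-0.6722  0.9112  0.1089]
tool shift to target [ 0.0014 -0.0003  0.0004]
J [  11.8626   29.4433  -26.2312   34.4018   -0.0439 -132.3011]
```

Gripped on the bar at 10.3 mm gap. I turn clockwise in steps, reading the torque while moving.

```bash
cat > q.py <<'E'
from cell import env
import numpy as np
o=env.get_obs();R=np.array(o["eef_rot"])
print("t %.2f phi %.2f Mz %.3f J6 %.2f e6 %.3f gap %.4f"%(o["clock"],np.degrees(np.arctan2(R[1,1],R[0,1])),o["wrist_torque"][2],o["joint_pos"][5],o["effort"][5],o["finger_gap"]),"F",np.round(o["wrist_force"],1),"z %.4f"%o["tcp_pos"][2])
E
echo ok
```

```text
ok
```

>>> {"method": "arm_command", "body": {"moves": [[[0.006, 0, 0.0005, 0, 2, 0, 0], [0.006, 0, 0, 0, 3, 0, 0], [0.006, 0, 0, 0, 3, 0, 0], [0.006, 0, 0, 0, 2, 0, 0]]]}}

```text
clock: 12.27
tcp_pos: [0.5077, 0.1816, 0.0394]
eef_rot: [[-0.001, -0.719, -0.695], [-0.0, -0.695, 0.719], [-1.0, 0.001, 0.0]]
wrist_force: [-3.4, -2.9, 4.2]
finger_gap: 0.0104
```

```bash
python3 q.py
```

```text
t 12.27 phi -135.94 Mz 0.197 J6 -122.22 e6 0.019 gap 0.0104 F [-3.4 -2.9  4.2] z 0.0394
```

>>> {"method": "arm_command", "body": {"moves": [[[0.006, 0, 0, 0, 3, 0, 0], [0.006, 0, 0, 0, 3, 0, 0], [0.006, 0, 0, 0, 2, 0, 0], [0.006, 0, 0, 0, 2, 0, 0]]]}}

```text
clock: 12.6
tcp_pos: [0.5077, 0.1816, 0.0394]
eef_rot: [[-0.001, -0.828, -0.56], [-0.0, -0.56, 0.828], [-1.0, 0.001, 0.0]]
wrist_force: [-4.6, -2.3, 4.2]
finger_gap: 0.0103
```

```bash
python3 q.py
```

```text
t 12.60 phi -145.91 Mz 0.254 J6 -112.25 e6 -0.081 gap 0.0103 F [-4.6 -2.3  4.2] z 0.0394
```

>>> {"method": "arm_command", "body": {"moves": [[[0.006, 0, 0, 0, 3, 0, 0], [0.006, 0, 0, 0, 3, 0, 0], [0.006, 0, 0, 0, 2, 0, 0], [0.006, 0, 0, 0, 2, 0, 0]]]}}

```text
clock: 12.93
tcp_pos: [0.5077, 0.1816, 0.0393]
eef_rot: [[-0.001, -0.913, -0.408], [-0.0, -0.408, 0.913], [-1.0, 0.001, 0.0]]
wrist_force: [-4.2, -1.8, 3.8]
finger_gap: 0.0107
```

```bash
python3 q.py
```

```text
t 12.93 phi -155.91 Mz 0.265 J6 -102.25 e6 -0.081 gap 0.0107 F [-4.2 -1.8  3.8] z 0.0393
```

>>> {"method": "arm_command", "body": {"moves": [[[0.006, 0, 0, 0, 2, 0, 0], [0.006, 0, 0, 0, 2, 0, 0]]]}}

```text
clock: 13.1
tcp_pos: [0.5077, 0.1816, 0.0394]
eef_rot: [[-0.001, -0.939, -0.344], [-0.0, -0.344, 0.939], [-1.0, 0.001, 0.0]]
wrist_force: [-3.6, -2.6, 3.9]
finger_gap: 0.0103
```

```bash
python3 q.py
```

```text
t 13.10 phi -159.91 Mz 0.287 J6 -98.25 e6 -0.091 gap 0.0103 F [-3.6 -2.6  3.9] z 0.0394
```

>>> {"method": "arm_command", "body": {"moves": [[[0.006, 0, 0, 0, 2, 0, 0], [0.006, 0, 0, 0, 2, 0, 0]]]}}

```text
clock: 13.27
tcp_pos: [0.5077, 0.1816, 0.0394]
eef_rot: [[-0.001, -0.961, -0.277], [-0.0, -0.277, 0.961], [-1.0, 0.001, 0.0]]
wrist_force: [-3.9, -1.9, 4.9]
finger_gap: 0.0104
```

```bash
python3 q.py
```

```text
t 13.27 phi -163.91 Mz 0.223 J6 -94.25 e6 -0.091 gap 0.0104 F [-3.9 -1.9  4.9] z 0.0394
```

```bash
cat > m.py <<'E'
from cell import env
import numpy as np,sys
n=int(sys.argv[1]) if len(sys.argv)>1 else 8
M=[]
for i in range(n):
    env.grab_frame("scene");o=env.get_obs();M.append(o["wrist_torque"][2])
R=np.array(o["eef_rot"])
print("t %.2f phi %.2f Mz mean %.4f sd %.3f first half %.3f e6 %.3f"%(o["clock"],np.degrees(np.arctan2(R[1,1],R[0,1])),np.mean(M),np.std(M),np.mean(M[:n//2]),o["effort"][5]))
E
python3 m.py 8
```

```text
t 13.67 phi -163.80 Mz mean -0.0063 sd 0.044 first half 0.015 e6 -0.026
```

>>> {"method": "arm_command", "body": {"moves": [[[0.006, 0, 0, 0, 2, 0, 0], [0.006, 0, 0, 0, 2, 0, 0], [0.006, 0, 0, 0, 2, 0, 0], [0.006, 0, 0, 0, 2, 0, 0], [0.006, 0, 0, 0, 2, 0, 0]]]}}

```text
clock: 14.08
tcp_pos: [0.5077, 0.1816, 0.0393]
eef_rot: [[-0.001, -0.994, -0.107], [-0.0, -0.107, 0.994], [-1.0, 0.001, -0.0]]
wrist_force: [-4.4, -2.3, 5.2]
finger_gap: 0.0106
```

```bash
python3 m.py 8
```

```text
t 14.48 phi -173.80 Mz mean 0.0349 sd 0.048 first half 0.056 e6 0.016
```

>>> {"method": "arm_command", "body": {"moves": [[[0.006, 0, 0, 0, 2, 0, 0], [0.006, 0, 0, 0, 2, 0, 0], [0.006, 0, 0, 0, 2, 0, 0], [0.006, 0, 0, 0, 2, 0, 0]]]}}

```text
clock: 14.82
tcp_pos: [0.5077, 0.1816, 0.0394]
eef_rot: [[-0.001, -0.999, 0.032], [-0.0, 0.032, 0.999], [-1.0, 0.001, -0.0]]
wrist_force: [-2.9, -2.6, 5.3]
finger_gap: 0.0105
```

```bash
python3 m.py 8
```

```text
t 15.22 phi 178.20 Mz mean 0.0584 sd 0.050 first half 0.053 e6 0.020
```

>>> {"method": "arm_command", "body": {"moves": [[[0.006, 0, 0, 0, 1, 0, 0], [0.006, 0, 0, 0, 1, 0, 0], [0.006, 0, 0, 0, 1, 0, 0]]]}}

```text
clock: 15.47
tcp_pos: [0.5078, 0.1816, 0.0394]
eef_rot: [[-0.001, -0.996, 0.084], [-0.0, 0.084, 0.996], [-1.0, 0.001, -0.0]]
wrist_force: [-4.5, -2.7, 5.4]
finger_gap: 0.0106
```

```bash
python3 q.py
```

```text
t 15.47 phi 175.19 Mz 0.235 J6 -73.36 e6 0.088 gap 0.0106 F [-4.5 -2.7  5.4] z 0.0394
```

>>> {"method": "arm_command", "body": {"moves": [[[0.006, 0, 0, 0, 1, 0, 0], [0.006, 0, 0, 0, 1, 0, 0]]]}}

```text
clock: 15.63
tcp_pos: [0.5077, 0.1816, 0.0394]
eef_rot: [[-0.001, -0.993, 0.118], [-0.0, 0.118, 0.993], [-1.0, 0.001, -0.0]]
wrist_force: [-3.7, -3.3, 5.4]
finger_gap: 0.0108
```

```bash
python3 q.py
```

```text
t 15.63 phi 173.20 Mz 0.216 J6 -71.36 e6 0.088 gap 0.0108 F [-3.7 -3.3  5.4] z 0.0394
```

>>> {"method": "arm_command", "body": {"moves": [[[0.006, 0, 0, 0, 1, 0, 0], [0.006, 0, 0, 0, 1, 0, 0]]]}}

```text
clock: 15.8
tcp_pos: [0.5077, 0.1816, 0.0394]
eef_rot: [[-0.001, -0.988, 0.153], [-0.0, 0.153, 0.988], [-1.0, 0.001, -0.0]]
wrist_force: [-4.3, -2.7, 5.9]
finger_gap: 0.0104
```

```bash
python3 q.py
```

```text
t 15.80 phi 171.20 Mz 0.241 J6 -69.36 e6 0.088 gap 0.0104 F [-4.3 -2.7  5.9] z 0.0394
```

>>> {"method": "arm_command", "body": {"moves": [[[0.006, 0, 0, 0, 1, 0, 0], [0.006, 0, 0, 0, 1, 0, 0]]]}}

```text
clock: 15.97
tcp_pos: [0.5077, 0.1817, 0.0394]
eef_rot: [[-0.001, -0.982, 0.187], [-0.0, 0.187, 0.982], [-1.0, 0.001, -0.0]]
wrist_force: [-4.4, -2.6, 5.4]
finger_gap: 0.0103
```

```bash
python3 q.py
```

```text
t 15.97 phi 169.20 Mz 0.302 J6 -67.36 e6 0.088 gap 0.0103 F [-4.4 -2.6  5.4] z 0.0394
```

>>> {"method": "arm_command", "body": {"moves": [[[0.006, 0, 0, 0, 1, 0, 0], [0.006, 0, 0, 0, 1, 0, 0]]]}}

```text
clock: 16.13
tcp_pos: [0.5077, 0.1816, 0.0393]
eef_rot: [[-0.001, -0.975, 0.222], [-0.0, 0.222, 0.975], [-1.0, 0.001, -0.0]]
wrist_force: [-3.7, -2.0, 5.2]
finger_gap: 0.0107
```

```bash
python3 q.py; python3 - <<'E'
from h import *
f=env.grab_frame("scene")[...,::-1]
cv2.imwrite("pics/g4.png",cv2.resize(f[150:210,270:350],None,fx=8,fy=8,interpolation=3))
E
```

```text
t 16.13 phi 167.19 Mz 0.258 J6 -65.36 e6 0.088 gap 0.0107 F [-3.7 -2.   5.2] z 0.0393
```

View pics/g4.png

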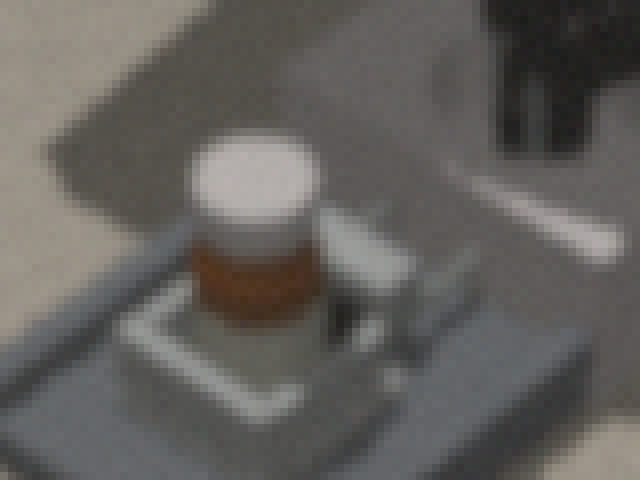

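The jaw has come up almost to the bottle, pad edge at about (335,310) in the crop. Torque is still at the baseline of about 0.25 N m. I continue finely.

>>> {"method": "arm_command", "body": {"moves": [[[0.006, 0, 0, 0, 1, 0, 0], [0.006, 0, 0, 0, 1, 0, 0]]]}}

```text
clock: 16.35
tcp_pos: [0.5077, 0.1816, 0.0394]
eef_rot: [[-0.001, -0.967, 0.255], [-0.0, 0.255, 0.967], [-1.0, 0.001, -0.0]]
wrist_force: [-4.1, -2.3, 5.1]
finger_gap: 0.0104
```

```bash
python3 q.py
```

```text
t 16.35 phi 165.20 Mz 0.289 J6 -63.36 e6 0.080 gap 0.0104 F [-4.1 -2.3  5.1] z 0.0394
```

>>> {"method": "arm_command", "body": {"moves": [[[0.006, 0, 0, 0, 1, 0, 0], [0.006, 0, 0, 0, 1, 0, 0]]]}}

```text
clock: 16.52
tcp_pos: [0.5077, 0.1816, 0.0394]
eef_rot: [[-0.001, -0.957, 0.289], [-0.0, 0.289, 0.957], [-1.0, 0.001, -0.0]]
wrist_force: [-4.0, -2.0, 4.7]
finger_gap: 0.0104
```

```bash
python3 q.py
```

```text
t 16.52 phi 163.20 Mz 0.238 J6 -61.36 e6 0.088 gap 0.0104 F [-4.  -2.   4.7] z 0.0394
```

>>> {"method": "arm_command", "body": {"moves": [[[0.006, 0, 0, 0, 1, 0, 0], [0.006, 0, 0, 0, 1, 0, 0]]]}}

```text
clock: 16.68
tcp_pos: [0.5077, 0.1816, 0.0394]
eef_rot: [[-0.001, -0.947, 0.322], [-0.0, 0.322, 0.947], [-1.0, 0.001, -0.0]]
wrist_force: [-4.1, -3.0, 5.5]
finger_gap: 0.0103
```

```bash
python3 q.py
```

```text
t 16.68 phi 161.20 Mz 0.229 J6 -59.36 e6 0.088 gap 0.0103 F [-4.1 -3.   5.5] z 0.0394
```

>>> {"method": "arm_command", "body": {"moves": [[[0.006, 0, 0, 0, 1, 0, 0], [0.006, 0, 0, 0, 1, 0, 0]]]}}

```text
clock: 16.85
tcp_pos: [0.5077, 0.1816, 0.0394]
eef_rot: [[-0.001, -0.935, 0.355], [-0.0, 0.355, 0.935], [-1.0, 0.001, -0.0]]
wrist_force: [-4.1, -2.5, 5.2]
finger_gap: 0.0108
```

```bash
python3 q.py
```

```text
t 16.85 phi 159.20 Mz 0.240 J6 -57.36 e6 0.088 gap 0.0108 F [-4.1 -2.5  5.2] z 0.0394
```

>>> {"method": "arm_command", "body": {"moves": [[[0.006, 0, 0, 0, 1, 0, 0], [0.006, 0, 0, 0, 1, 0, 0]]]}}

```text
clock: 17.02
tcp_pos: [0.5077, 0.1816, 0.0394]
eef_rot: [[-0.001, -0.922, 0.388], [-0.0, 0.388, 0.922], [-1.0, 0.001, -0.0]]
wrist_force: [-4.0, -2.1, 5.1]
finger_gap: 0.0103
```

```bash
python3 q.py
```

```text
t 17.02 phi 157.20 Mz 0.236 J6 -55.36 e6 0.088 gap 0.0103 F [-4.  -2.1  5.1] z 0.0394
```

>>> {"method": "arm_command", "body": {"moves": [[[0.006, 0, 0, 0, 1, 0, 0], [0.006, 0, 0, 0, 1, 0, 0]]]}}

```text
clock: 17.18
tcp_pos: [0.5077, 0.1816, 0.0393]
eef_rot: [[-0.001, -0.908, 0.419], [-0.0, 0.419, 0.908], [-1.0, 0.001, -0.0]]
wrist_force: [-4.2, -2.7, 5.0]
finger_gap: 0.0105
```

```bash
python3 q.py
```

```text
t 17.18 phi 155.20 Mz 0.214 J6 -53.36 e6 0.088 gap 0.0105 F [-4.2 -2.7  5. ] z 0.0393
```

>>> {"method": "arm_command", "body": {"moves": [[[0.006, 0, 0, 0, 1, 0, 0], [0.006, 0, 0, 0, 1, 0, 0]]]}}

```text
clock: 17.35
tcp_pos: [0.5077, 0.1816, 0.0394]
eef_rot: [[-0.001, -0.893, 0.451], [-0.0, 0.451, 0.893], [-1.0, 0.001, -0.0]]
wrist_force: [-3.4, -2.1, 5.7]
finger_gap: 0.0104
```

```bash
python3 q.py
```

```text
t 17.35 phi 153.20 Mz 0.261 J6 -51.36 e6 0.088 gap 0.0104 F [-3.4 -2.1  5.7] z 0.0394
```

>>> {"method": "arm_command", "body": {"moves": [[[0.006, 0, 0, 0, 1, 0, 0], [0.006, 0, 0, 0, 1, 0, 0]]]}}

```text
clock: 17.52
tcp_pos: [0.5077, 0.1816, 0.0394]
eef_rot: [[-0.001, -0.876, 0.482], [-0.0, 0.482, 0.876], [-1.0, 0.0, -0.0]]
wrist_force: [-4.1, -2.1, 5.1]
finger_gap: 0.0104
```

```bash
python3 q.py
```

```text
t 17.52 phi 151.19 Mz 0.276 J6 -49.36 e6 0.088 gap 0.0104 F [-4.1 -2.1  5.1] z 0.0394
```

>>> {"method": "arm_command", "body": {"moves": [[[0.006, 0, 0, 0, 1, 0, 0], [0.006, 0, 0, 0, 1, 0, 0]]]}}

```text
clock: 17.68
tcp_pos: [0.5077, 0.1816, 0.0394]
eef_rot: [[-0.001, -0.859, 0.512], [-0.0, 0.512, 0.859], [-1.0, 0.0, -0.0]]
wrist_force: [-4.3, -2.9, 5.9]
finger_gap: 0.0104
```

```bash
python3 q.py
```

```text
t 17.68 phi 149.20 Mz 0.270 J6 -47.36 e6 0.088 gap 0.0104 F [-4.3 -2.9  5.9] z 0.0394
```

>>> {"method": "arm_command", "body": {"moves": [[[0.006, 0, 0, 0, 1, 0, 0], [0.006, 0, 0, 0, 1, 0, 0]]]}}

```text
clock: 17.85
tcp_pos: [0.5077, 0.1816, 0.0394]
eef_rot: [[-0.001, -0.841, 0.542], [-0.0, 0.542, 0.841], [-1.0, 0.0, -0.0]]
wrist_force: [-3.8, -3.2, 5.8]
finger_gap: 0.0105
```

```bash
python3 q.py
```

```text
t 17.85 phi 147.20 Mz 0.252 J6 -45.36 e6 0.104 gap 0.0105 F [-3.8 -3.2  5.8] z 0.0394
```

>>> {"method": "arm_command", "body": {"moves": [[[0.006, 0, 0, 0, 1, 0, 0]]]}}

```text
clock: 17.93
tcp_pos: [0.5078, 0.1816, 0.0394]
eef_rot: [[-0.001, -0.831, 0.556], [-0.0, 0.556, 0.831], [-1.0, 0.0, -0.0]]
wrist_force: [-4.2, -2.2, 4.5]
finger_gap: 0.0105
```

```bash
python3 q.py
```

```text
t 17.93 phi 146.20 Mz 0.248 J6 -44.36 e6 0.112 gap 0.0105 F [-4.2 -2.2  4.5] z 0.0394
```

>>> {"method": "arm_command", "body": {"moves": [[[0.006, 0, 0, 0, 1, 0, 0]]]}}

```text
clock: 18.02
tcp_pos: [0.5077, 0.1816, 0.0394]
eef_rot: [[-0.001, -0.821, 0.571], [-0.0, 0.571, 0.821], [-1.0, 0.0, -0.0]]
wrist_force: [-3.5, -2.9, 5.4]
finger_gap: 0.0105
```

```bash
python3 q.py
```

```text
t 18.02 phi 145.20 Mz 0.297 J6 -43.36 e6 0.120 gap 0.0105 F [-3.5 -2.9  5.4] z 0.0394
```

>>> {"method": "arm_command", "body": {"moves": [[[0.006, 0, 0, 0, 1, 0, 0]]]}}

```text
clock: 18.1
tcp_pos: [0.5077, 0.1816, 0.0394]
eef_rot: [[-0.001, -0.811, 0.585], [-0.0, 0.585, 0.811], [-1.0, 0.0, -0.001]]
wrist_force: [-4.3, -2.5, 5.4]
finger_gap: 0.0107
```

```bash
python3 q.py
```

```text
t 18.10 phi 144.20 Mz 0.293 J6 -42.36 e6 0.128 gap 0.0107 F [-4.3 -2.5  5.4] z 0.0394
```

>>> {"method": "arm_command", "body": {"moves": [[[0.006, 0, 0, 0, 1, 0, 0]]]}}

```text
clock: 18.18
tcp_pos: [0.5077, 0.1816, 0.0394]
eef_rot: [[-0.001, -0.801, 0.599], [-0.0, 0.599, 0.801], [-1.0, 0.0, -0.001]]
wrist_force: [-3.5, -3.1, 5.1]
finger_gap: 0.0109
```

```bash
python3 q.py
```

```text
t 18.18 phi 143.20 Mz 0.333 J6 -41.36 e6 0.136 gap 0.0109 F [-3.5 -3.1  5.1] z 0.0394
```

>>> {"method": "arm_command", "body": {"moves": [[[0.006, 0, 0, 0, 1, 0, 0]]]}}

```text
clock: 18.27
tcp_pos: [0.5077, 0.1816, 0.0393]
eef_rot: [[-0.001, -0.79, 0.613], [-0.0, 0.613, 0.79], [-1.0, 0.0, -0.001]]
wrist_force: [-3.7, -1.9, 4.3]
finger_gap: 0.0106
```

```bash
python3 q.py
```

```text
t 18.27 phi 142.21 Mz 0.319 J6 -40.37 e6 0.144 gap 0.0106 F [-3.7 -1.9  4.3] z 0.0393
```

>>> {"method": "arm_command", "body": {"moves": [[[0.006, 0, 0, 0, 1, 0, 0]]]}}

```text
clock: 18.35
tcp_pos: [0.5078, 0.1816, 0.0394]
eef_rot: [[-0.001, -0.779, 0.627], [-0.0, 0.627, 0.779], [-1.0, 0.0, -0.001]]
wrist_force: [-3.5, -2.3, 5.6]
finger_gap: 0.0104
```

```bash
python3 q.py; python3 - <<'E'
from h import *
f=env.grab_frame("scene")[...,::-1]
cv2.imwrite("pics/g5.png",cv2.resize(f[150:210,270:350],None,fx=8,fy=8,interpolation=3))
E
```

```text
t 18.35 phi 141.21 Mz 0.334 J6 -39.37 e6 0.152 gap 0.0104 F [-3.5 -2.3  5.6] z 0.0394
```

View pics/g5.png

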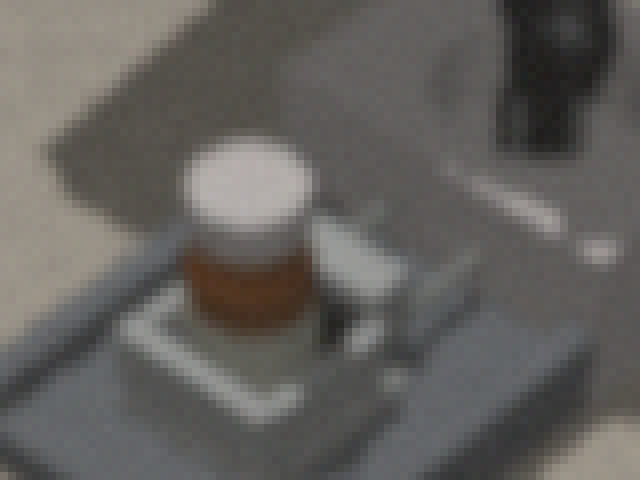

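Onset at phi 149.2 is clear: the J6 effort rises 0.008 N m per degree and Mz agrees. The load is now about 7 N, and the picture shows the bottle slid to the stop with the pad touching. About 5° more.

>>> {"method": "arm_command", "body": {"moves": [[[0.006, 0, 0, 0, 1, 0, 0], [0.006, 0, 0, 0, 1, 0, 0], [0.006, 0, 0, 0, 1, 0, 0]]]}}

```text
clock: 18.65
tcp_pos: [0.5077, 0.1816, 0.0394]
eef_rot: [[-0.001, -0.746, 0.666], [-0.0, 0.666, 0.746], [-1.0, 0.0, -0.001]]
wrist_force: [-5.0, -1.9, 5.1]
finger_gap: 0.0105
```

```bash
python3 q.py
```

```text
t 18.65 phi 138.21 Mz 0.340 J6 -36.37 e6 0.175 gap 0.0105 F [-5.  -1.9  5.1] z 0.0394
```

>>> {"method": "arm_command", "body": {"moves": [[[0.006, 0, 0, 0, 1, 0, 0]]]}}

```text
clock: 18.73
tcp_pos: [0.5078, 0.1816, 0.0394]
eef_rot: [[-0.001, -0.734, 0.679], [-0.0, 0.679, 0.734], [-1.0, 0.0, -0.001]]
wrist_force: [-4.1, -2.9, 5.4]
finger_gap: 0.0104
```

```bash
python3 q.py
```

```text
t 18.73 phi 137.21 Mz 0.341 J6 -35.37 e6 0.183 gap 0.0104 F [-4.1 -2.9  5.4] z 0.0394
```

>>> {"method": "arm_command", "body": {"moves": [[[0.006, 0, 0, 0, 1, 0, 0]]]}}

```text
clock: 18.82
tcp_pos: [0.5078, 0.1816, 0.0394]
eef_rot: [[-0.001, -0.722, 0.692], [-0.0, 0.692, 0.722], [-1.0, 0.0, -0.001]]
wrist_force: [-4.6, -3.0, 4.5]
finger_gap: 0.0106
```

```bash
python3 q.py
```

```text
t 18.82 phi 136.21 Mz 0.362 J6 -34.37 e6 0.191 gap 0.0106 F [-4.6 -3.   4.5] z 0.0394
```

The rise is about 0.11 N m (10.3 N by effort, 11.3 N by angle). I let go and retreat.

>>> {"method": "arm_command", "body": {"moves": [[[0.006, 0, 0, 0, 0, 0, 0], [0.006, 0, 0, 0, 0, 0, 0], [0.024, 0, 0, 0, 0, 0, 0], [0.024, 0, 0, 0, 0, 0, 0], [0.024, 0, 0, 0, 0, 0, 0], [0.024, 0, 0, 0, 0, 0, 0]]]}}

```text
clock: 19.32
tcp_pos: [0.5089, 0.182, 0.0394]
eef_rot: [[0.001, -0.722, 0.692], [0.001, 0.692, 0.722], [-1.0, -0.0, 0.001]]
wrist_force: [-0.2, 0.7, 0.2]
finger_gap: 0.0238
```

```bash
python3 q.py
```

```text
t 19.32 phi 136.18 Mz -0.029 J6 -34.34 e6 -0.001 gap 0.0238 F [-0.2  0.7  0.2] z 0.0394
```

>>> {"method": "arm_command", "body": {"moves": [[[0.024, -0.01, 0, 0, 0, 0, 0], [0.024, -0.02, 0, 0, 0, 0, 0], [0.024, -0.03, 0, 0, 0, 0, 0], [0.024, -0.04, 0, 0, 0, 0, 0], [0.024, -0.04, 0, 0, 0, 0, 0], [0.024, -0.02, 0, 0, 0, 0, 0]]]}}

```text
clock: 19.82
tcp_pos: [0.5102, 0.1822, 0.2049]
eef_rot: [[0.007, -0.721, 0.692], [0.002, 0.692, 0.721], [-1.0, -0.004, 0.006]]
wrist_force: [1.0, 0.9, 0.2]
finger_gap: 0.0239
```

```bash
python3 st.py .35 .40 .2
```

```text
t 19.82 [0.5102 0.1822 0.2049] phi 136.18 x [ 0.0066  0.0016 -1.    ] gap 0.0239 F [0.9738 0.9063 0.2411] M [-0.0083  0.0004 -0.0189]
tool shift to target [0.0042 0.2664 0.0462]
J [ 11.8428  18.624  -15.154   55.8353   0.0118 -34.3337]
```

>>> {"method": "arm_command", "body": {"moves": [[[0.024, 0, 0.033, 0.006, 0, 0, 0], [0.024, 0, 0.033, 0.006, 0, 0, 0], [0.024, 0, 0.033, 0.006, 0, 0, 0], [0.024, 0, 0.033, 0.006, 0, 0, 0], [0.024, 0, 0.033, 0.006, 0, 0, 0], [0.024, 0, 0.033, 0.006, 0, 0, 0], [0.024, 0, 0.033, 0.006, 0, 0, 0], [0.024, 0, 0, 0, 0, 0, 0]]]}}

```text
clock: 20.48
tcp_pos: [0.3674, 0.3759, 0.2002]
eef_rot: [[-0.001, -0.726, 0.688], [0.003, 0.688, 0.726], [-1.0, 0.002, 0.002]]
wrist_force: [0.2, -0.3, 0.6]
finger_gap: 0.0241
```

```bash
python3 q.py; python3 - <<'E'
from h import *
f=env.grab_frame("scene")[...,::-1];g=env.grab_frame("top")[...,::-1]
a=cv2.resize(f[140:240,260:360],None,fx=4,fy=4,interpolation=3);b=cv2.resize(g[190:260,255:355],None,fx=4,fy=4,interpolation=3)
c=cv2.resize(g[100:280,150:480],(400,218))
o=np.zeros((500,800,3),np.uint8);o[:400,:400]=a;o[:280,400:]=b;o[282:500,400:]=c
cv2.imwrite("pics/g6.png",o)
E
```

```text
t 20.48 phi 136.54 Mz 0.029 J6 -9.02 e6 0.394 gap 0.0241 F [ 0.2 -0.3  0.6] z 0.2002
```

View pics/g6.png

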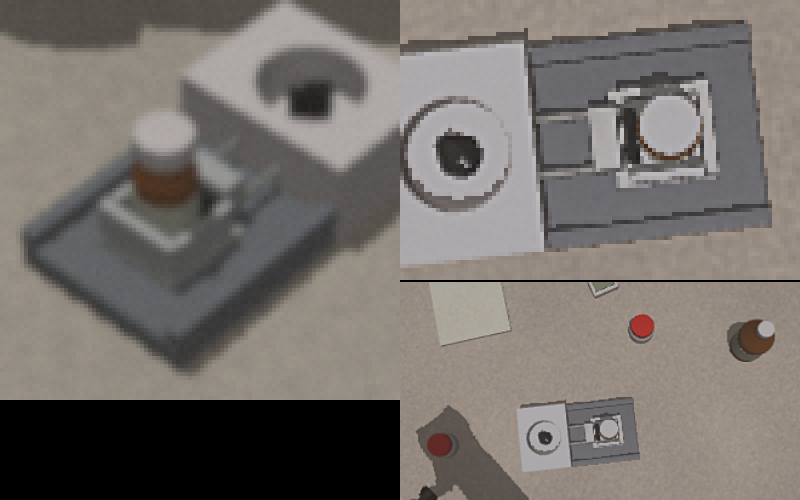

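Final views: the bottle stands upright against the stop with the jaw pad touching it (top crop, lid at (670,128)). The knob has turned, both cups and the big bottle look unmoved, and the arm is clear. Handing in.

```bash
python3 -c "
from cell import env
print(env.hand_in())"
```

```text
the job is handed in; nothing more can be done
None
```

The small bottle stands upright in the cradle, clamped against the stop at about 11 N. I handed the job in after 20.6 s on the robot's clock, and no verdict was reported.

- **Placing:** I felt the bottle touch the cradle floor at the expected height (5.8 N), then released it.
- **Clamping:** I turned the knob about 98° clockwise in one grasp; the task foresaw two, but the last joint had enough range for one. The torque started rising about 85° in, and I turned 13° further.
- **Force estimates:** Angle past contact gives 11.3 N, joint-6 effort gives 10.3 N, and the noisier wrist torque about 11 N. They differ by about 1 N, all well inside 6 to 18 N.
- **Well contact:** Wrist force readings stayed under about 7 N while the fingers were in the well.
- **Last pictures:** The bottle is upright with the jaw pad against it. The large bottle and both cups look unmoved, by eye only. The arm was clear of everything.
- **Disagreements:** The two cameras differed by about 3 mm on the small bottle's starting x position; the closing fingers absorbed that. Torque read while stopped fell to near zero, so I used only readings taken while turning.

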